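Preset a torque driver's clutch collar to 8 and lock it

ROBOT

A 6-joint arm with a two-finger parallel gripper is mounted at the origin on a cart in front of the work surface, level with it; the furniture and walls round the work are solid. World frame = base frame: x ahead of the robot, y to its left, z up, the work surface at z = 0. Lengths are in mm, angles in rad, forces in N, time in s.
With the tool pointing down it reaches from about 350 to 775 mm from the base axis. Payload 7.3 kg.
Tool frame: the origin (TCP) lies at the very end of the fingers, on their centre line; the grasp point (between the pads) lies 19 mm behind it; z points along the fingers, y is the line along which they close (so a half turn about z gives the same grasp; the last joint's range is limited). The gripper opens to 92 mm and grips with 3 to 60 N. Pads are 19 mm wide; open, the fingers measure 130 mm over their backs; the gripper's body (75 mm by 190 mm) begins 47 mm behind the grasp point.
Start: joints at [-1.371, 0.342, 1.524, -0, 1.275, -0.146], TCP at [177.971, -493.934, 226.741] pointing down, gripper open.
Joint ranges: [-2.53, 2.53], [-0.77, 2.02], [0.04, 2.7], [-1, 4.14], [0.28, 2.66], [-3.11, 3.11]. Speed limits (rad/s): [2.57, 2.57, 3.14, 3.14, 3.14, 3.14].

INTERFACE

Orientations are given as [roll, pitch, yaw] about the fixed x, y, z axes, in that order (R = Rz(yaw) Ry(pitch) Rx(roll)).
In Python, from plant import get_obs, optics, ticket, finder gives the robot as it stands.
- The arm moves only by the tool send_rows, never from a script. Its arguments are lists of equal length, an entry for each row: "offset": the shift along the tool's x, y, z scaled (see below), a list of three; "delta_rot": the turn, a rotation vector about the tool's x, y, z scaled (see below), a list of three. In form: {"offset": [[dx, dy, dz], ...], "delta_rot": [[rx, ry, rz], ...]}. A call has 1 to 8 rows; each row is the pose to reach, as a shift and turn from the pose commanded when the call began, along the tool's axes at that moment, turning the shorter way round; what a row does not reach only later rows make up. The controller multiplies each number of a shift by 120 mm and each number of a turn by 360 degrees. A row lasts 1/8 s, in which the tool goes at most 62.5 mm and 10.7 degrees, less where a joint would pass 70% of its speed; a pose out of reach is approached as far as the arm can. A call with a number of a shift or a turn outside -1 to 1 is refused whole. A call with a gripper value outside its range is refused whole. "grip" is the opening, from 0 (shut) to 1 (fully open), set as the call begins (left out, the last holds). The fingers move at their own pace and stop on an object; the grip force is fixed at half the most. Time passes only in rows, so rows that repeat a pose let the fingers close. It gives the time, the measured TCP pose, the force, the opening and the grip force at its end, in the units of the state.
- get_obs(): the state, without advancing time (a new reading comes with each control period).
- optics.capture(name): name is "scene" or "top"; returns the picture (480x640x3 uint8, red, green, blue); there is no depth.
- optics.get_calibration(name): a dict with "fx", "fy", "cx", "cy" (pixels), "world_from_camera" (4x4, takes a point from camera to world coordinates). Camera axes: x right, y down, z forward; pixel columns grow to the right and rows downward; lengths in mm; the calibration is good to about 2 mm. A picture is of the moment at which its call begins. get_calibration takes no time and is no camera call.
- ticket.close_job(): hands the job in; it is judged then, once.
Trained networks look in the newest picture that a camera, given by its name, has taken for a name from the list of things; names that differ only in an ending like _2 or _b are one class to them, and where a whole thing is asked for, a point or a joint stands for the part that bears it (a point fixed in the world has none). Each returns a list of dicts, best first, with "confidence" (0 to 1); they miss things now and then, are a little off and sometimes report something else, mostly with a low value. They report only what shows in the picture. A call takes as long as a camera call.
- finder.boxes_of(target, camera): "box" ([left, top, right, bottom] in pixels, round what is visible of it).
- finder.silhouettes(target, camera): "region" (480x640 bool, what is visible of it) and "box" ([left, top, right, bottom] in pixels, round what is visible of it).
- finder.pinpoint(target, camera): "uv" ([column, row] in pixels: a listed point, or the origin of a listed thing).
The state is a dict: "time": time; "joint_positions": joint angles; "dq": joint speeds; "tau": joint torques, N m; "tool_pos": TCP position; "tcp_rot": TCP orientation; "contact_force": force on the tool from outside, world axes, zero at the start; "moment": the same for the moment, N m; "grip_width": finger opening in mm; "finger_force": force on a finger pad.
Only numpy, scipy, OpenCV 4.12 (cv2) and the standard library are available. Lean on these libraries where they do the work, as an engineer would, in place of code of your own. Each camera call takes 0.05 s, during which the arm holds its last target. There are 200 camera calls.

TASK

The torque driver clamped nose-up in the grey setting stand is to be issued preset: turn its black numbered clutch collar until it has clicked in with the 8 at the red pointer, then slide the orange lock catch fully home towards the collar so that the setting cannot change. Let go of everything when done, and leave the screw box, screwdriver and padlock lying around the stand where they are.

Things in the scene. Friction and masses are not known exactly. Their poses are not given: they have to be found in the camera images.
- stand: the fixed setting stand with the driver upright in it: grey base plate 120 x 165 mm (x from -60 to +60, y from -104 to +60), origin on the table under the collar's axis, z up along that axis. The red pointer lies to the stand's -x, the lock catch to its -y. Total height 159 mm (the steel spindle nose, 22 mm in diameter up to 149 mm, then 9 mm in diameter to 159 mm, does not turn)
- collar_grip (a point): point on the collar's axis, 127 mm above the table, at the height where the collar is gripped best. The ribbed grey grip sleeve of the collar is a cylinder 46 mm in diameter (48 over ribs) from 104 to 140 mm above the table; below it is the black scale skirt, a 45 degree cone that widens to 76 mm in diameter at 89 mm height and bears the white digits 1 to 9, one every 30 degrees
- pointer (a point): tip of the red pointer on the fixed aluminium flange beside the skirt, 46 mm from the axis, 88 mm above the table; the digit that faces it is the set value. The flange is 84 mm in diameter, 62 to 84 mm above the table; a small steel detent cap sticks out 9 mm on its far (+x) side
- collar (a joint): angle of the collar in rad, growing as it is turned clockwise seen from above: 0 = digit 1 at the pointer, then one click stop every 0.5236 rad (30 degrees): digit n at 0.5236 x (n - 1), so 8 = 3.665; end stops just beyond 1 and 9. A sprung detent (about 0.2 N m to leave a stop) pulls it into the nearest stop when let go
- lock_tab (a point): centre of the upright orange tab of the lock catch: 18 mm wide (stand x), 13 mm thick (stand y), from 82 to 108 mm above the table, centre at 95 mm; it slides along the stand's y, towards the axis to lock
- lock (a joint): travel of the lock catch in m: 0 = fully open (tab 82 mm from the axis), 0.012 = fully home (tab 70 mm from the axis). It stays where it is left (about 2 N of friction). Its pin enters the collar only when the collar sits in or very near a click stop, else it jams at about 0.007; once home it blocks the collar
- screw_box_4: bystander, small red and yellow card box 50 x 75 x 30 mm, origin under its centre
- screwdriver: bystander, orange-handled screwdriver 212 mm long lying flat, 30 mm high
- padlock: bystander, brass padlock 61 x 40 x 14 mm lying flat

How it is judged:
By the outcome, as a careful person would: the job done as asked, in the order asked, and still so for the second after the job is handed in, with the robot touching nothing.
It also fails if it takes over 72 s, if anything falls off the work surface, if the arm or the gripper's body presses on something with over 40 N, if the wrist force passes 120 N, or if a joint passes its speed limit or range.

## Working session

There is one attempt and no reset: what is moved stays moved. The work goes in short steps, Python scripts to look and compute and a tool call to move; the robot and the scene stay as the last step left them, time stands still between calls to the robot, and variables do not carry over. Pictures are saved under pics/ and viewed, at most 10 in all, crops included, and the job is handed in when it is done.

Besides the shell and the picture viewer there is one more tool, called after "Call:" as a command line: name --argument value ..., lists and objects as JSON in quotes. send_rows: Moves the arm, as the interface text tells. Its arguments: {"type":"object","properties":{"offset":{"type":"array"},"delta_rot":{"type":"array"},"grip":{"type":"number"}},"required":["offset","delta_rot"]}

```bash
mkdir -p pics; cat > h.py <<'E'
import numpy as np, cv2
from scipy.spatial.transform import Rotation as R
from plant import get_obs, optics, ticket, finder
def ray(cam,uv):
    c=optics.get_calibration(cam);T=np.array(c["world_from_camera"])
    d=T[:3,:3]@np.array([(uv[0]-c["cx"])/c["fx"],(uv[1]-c["cy"])/c["fy"],1]);return T[:3,3],d
def atz(cam,uv,z):
    o,d=ray(cam,uv);return o+d*(z-o[2])/d[2]
def proj(cam,p):
    c=optics.get_calibration(cam);q=np.linalg.inv(np.array(c["world_from_camera"]))@np.r_[p,1]
    return np.array([c["fx"]*q[0]/q[2]+c["cx"],c["fy"]*q[1]/q[2]+c["cy"]])
def save(n,im): cv2.imwrite("pics/"+n+".png",im[:,:,::-1])
E
python3 - <<'E'
from h import *
np.set_printoptions(precision=1,suppress=True)
for c in("scene","top"):
    save(c+"0",optics.capture(c)); print(c,optics.get_calibration(c)["world_from_camera"][:3,3] if 1 else 0)
    for t,z in(("stand",0),("collar_grip",127),("pointer",88),("lock_tab",95),("screw_box_4",0),("screwdriver",15),("padlock",7)):
        for r in finder.pinpoint(t,c)[:2]: print(t,r["confidence"],np.array(r["uv"]),atz(c,r["uv"],z))
print(get_obs())
E
```

```text
scene [ 242.7 -947.8  450.3]
stand 0.73 [359.2 336.8] [ 612.7 -379.9    0. ]
stand 0.71 [270.5 307. ] [ 535.9 -259.5    0. ]
collar_grip 0.74 [268.8 221.7] [ 540.7 -244.4  127. ]
pointer 0.86 [237.7 251.5] [ 496.  -239.4   88. ]
lock_tab 0.6 [268.5 273.5] [ 503.9 -329.    95. ]
screw_box_4 0.85 [360.9 334.1] [ 618.1 -375.3    0. ]
top [ 441.3 -253.4  959.5]
stand 0.77 [316.  262.4] [ 534.5 -250.3    0. ]
collar_grip 0.19 [317.3 260.3] [ 525.8 -252.9  127. ]
pointer 0.9 [307.2 279. ] [ 496.4 -235.6   88. ]
lock_tab 0.62 [359.2 274.1] [ 506.  -326.6   95. ]
screw_box_4 0.67 [383.3 225.6] [ 609.5 -381.8    0. ]
screw_box_4 0.32 [302.1 278.9] [ 502.  -223.9    0. ]
screwdriver 0.92 [269.5 228.1] [ 598.3 -159.2   15. ]
padlock 0.67 [325.7 202.2] [ 653.1 -267.5    7. ]
{'time': 0.8, 'joint_positions': array([-1.4,  0.3,  1.5, -0. ,  1.3, -0.1]), 'dq': array([-0., -0., -0., -0.,  0.,  0.]), 'tau': array([ -0. , -43.1, -24.4,   0.1,   0. ,   0. ]), 'tool_pos': array([ 178. , -493.9,  226.7]), 'tcp_rot': array([3.1, 0. , 0.3]), 'contact_force': array([ 0.4, -0. , -0.1]), 'moment': array([ 0.1,  0. , -0. ]), 'finger_force': 0.0, 'grip_width': 91.48356919639703}
```

```bash
python3 - <<'E'
from h import *
a=cv2.imread("pics/scene0.png");b=cv2.imread("pics/top0.png")
A=cv2.resize(a[190:350,180:400],None,fx=3.6,fy=3.6,interpolation=3);B=cv2.resize(b[180:330,230:430],None,fx=4,fy=4,interpolation=3)
cv2.imwrite("pics/a.png",A);cv2.imwrite("pics/b.png",B)
E
```

```text
(no output)
```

View pics/a.png

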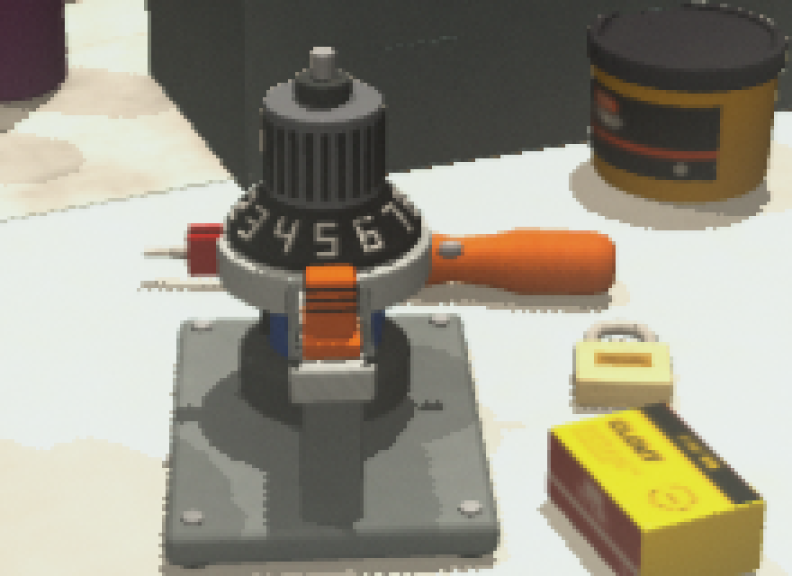

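View pics/b.png

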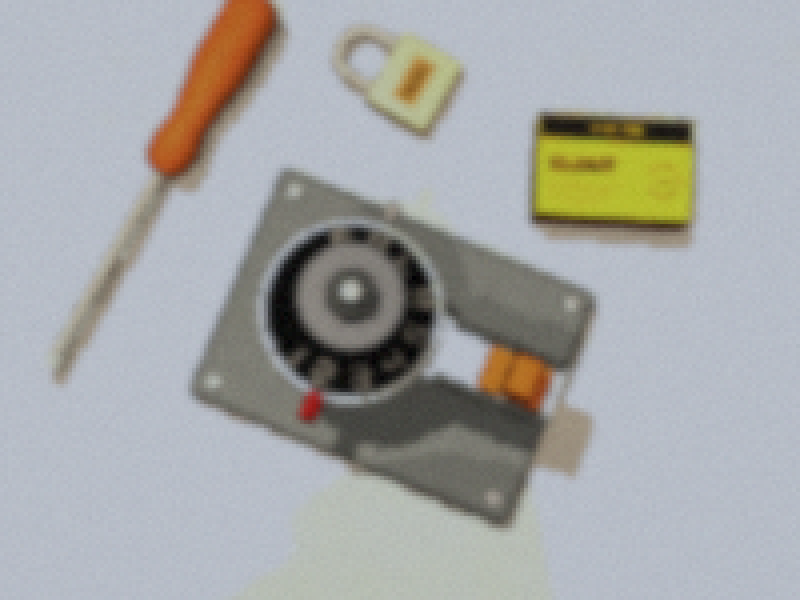

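View pics/top0.png

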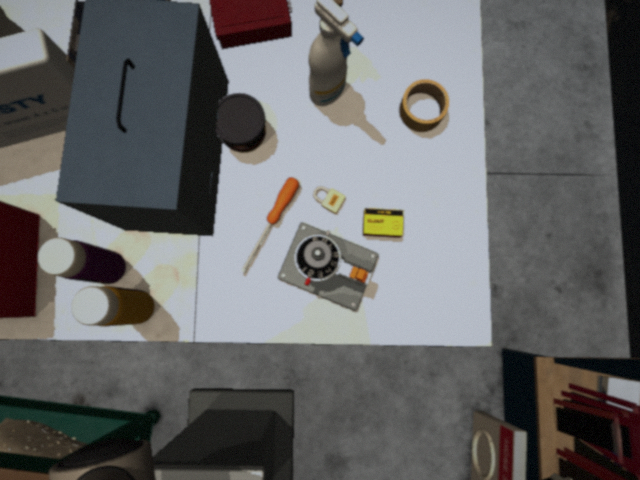

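The scene crop shows digits 3-4-5-6-7 facing the camera with 5 at (326,240), in line with the axis. The tab sits at (331,290) and the nose tip at (322,50). The top crop shows the nose at (350,290), the red pointer at (312,405) and the tab at (505,372). I'll fit the stand pose to these and unwrap the skirt to read the digit at the pointer.

```bash
python3 - <<'E'
from h import *
from scipy.optimize import least_squares
np.set_printoptions(precision=3,suppress=True)
M=[("scene",[270.5,307],(0,0,0),1),("scene",[268.8,221.7],(0,0,127),1),("scene",[237.7,251.5],(-46,0,88),1),("scene",[268.5,273.5],(0,-82,95),1),
("top",[316,262.4],(0,0,0),.5),("top",[307.2,279],(-46,0,88),1),("top",[359.2,274.1],(0,-82,95),1),("top",[317.5,252.5],(0,0,159),1),("scene",[269.4,203.5],(0,0,159),1)]
def P(s,p): c,d=np.cos(s[2]),np.sin(s[2]);return np.array([s[0]+c*p[0]-d*p[1],s[1]+d*p[0]+c*p[1],p[2]])
f=lambda s:np.concatenate([w*(proj(c,P(s,p))-u) for c,u,p,w in M])
r=least_squares(f,[536,-252,-.35],loss="soft_l1");s=r.x;print(s,np.degrees(s[2]));print(f(s).reshape(-1,2))
np.save("s.npy",s)
# unwrap skirt from both views: columns = angle ccw from pointer, rows = height
out=[]
for c in("scene","top"):
    im=cv2.imread(f"pics/{c}0.png");A=np.radians(np.arange(-30,230,.4));Z=np.linspace(106,86,60)
    m=np.array([[proj(c,P(s,((-(38-max(z-89,0)))*np.cos(a),-(38-max(z-89,0))*np.sin(a),z))) for a in A] for z in Z],np.float32)
    o=cv2.resize(cv2.remap(im,m[...,0],m[...,1],cv2.INTER_CUBIC),(780,220))
    for d in range(-30,230,30): cv2.line(o,((d+30)*3,0),((d+30)*3,10),(0,0,255),2 if d else 8)
    out.append(o)
cv2.imwrite("pics/unw.png",np.vstack(out))
o=get_obs();print(o["joint_positions"],o["tcp_rot"],o["tool_pos"])
E
```

```text
[ 537.721 -253.553   -0.415] -23.784199472524158
[[-0.493 -2.213]
 [ 0.597  2.728]
 [-1.348 -1.195]
 [ 0.404 -0.232]
 [ 0.843 -0.797]
 [-0.341  0.432]
 [ 1.129  0.773]
 [ 0.358 -1.443]
 [-0.169 -0.918]]Traceback (most recent call last):
  File "<stdin>", line 14, in <module>
  File "h.py", line 10, in proj
    c=optics.get_calibration(cam);q=np.linalg.inv(np.array(c["world_from_camera"]))@np.r_[p,1]
ValueError: time passes only in moves, steps and waits
```

```bash
python3 - <<'E'
t=open('h.py').read().replace('optics.get_calibration(cam)','cal(cam)')
t=t.replace('def ray','import functools\n@functools.cache\ndef cal(c): return optics.get_calibration(c)\ndef ray',1)
t+='''
def P(s,p): c,d=np.cos(s[2]),np.sin(s[2]);return np.array([s[0]+c*p[0]-d*p[1],s[1]+d*p[0]+c*p[1],p[2]])
def unwrap(c,im,s):
    A=np.radians(np.arange(-30,230,.4));Z=np.linspace(106,86,60)
    m=np.array([[proj(c,P(s,((-(38-max(z-89,0)))*np.cos(a),-(38-max(z-89,0))*np.sin(a),z))) for a in A] for z in Z],np.float32)
    o=cv2.resize(cv2.remap(im,m[...,0],m[...,1],cv2.INTER_CUBIC),(780,220))
    for d in range(-30,230,30): cv2.line(o,((d+30)*3,0),((d+30)*3,10),(0,0,255),2 if d else 8)
    return o
'''
open('h.py','w').write(t)
E
python3 - <<'E'
from h import *
np.set_printoptions(precision=3,suppress=True)
s=np.load("s.npy")
cv2.imwrite("pics/unw.png",np.vstack([unwrap(c,cv2.imread(f"pics/{c}0.png"),s) for c in("scene","top")]))
o=get_obs();print(o["joint_positions"],o["tcp_rot"],o["tool_pos"])
E
```

```text
[-1.371  0.342  1.524 -0.     1.275 -0.146] [3.141 0.    0.346] [ 177.956 -493.935  226.749]
```

View pics/unw.png

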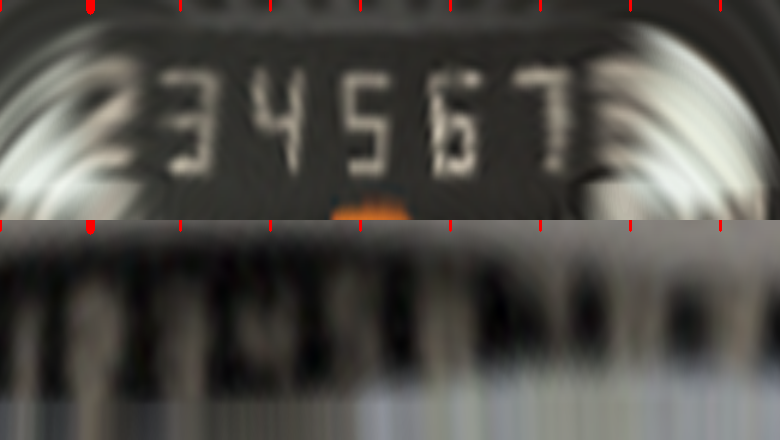

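The collar stands at 2, with 3 to 7 every 30° counterclockwise from the pointer, so it needs 180° clockwise. The digits suggest the stand yaw is about -21.5°. I'm moving over the collar now.

Call:
send_rows --offset '[[0.3,-0.07,0],[0.6,-0.14,0],[0.875,-0.217,0],[0.875,-0.217,0]]' --delta_rot '[[0,0,0],[0,0,0],[0,0,0],[0,0,0]]' --grip 1

```text
time: 1.3
tool_pos: [269.4, -432.6, 226.8]
tcp_rot: [3.142, -0.0, 0.349]
contact_force: [0.2, -0.5, 0.1]
grip_width: 91.9
finger_force: 0.0
```

Call:
send_rows --offset '[[0.3,-0.07,0],[0.6,-0.14,0],[0.875,-0.217,0],[0.875,-0.217,0]]' --delta_rot '[[0,0,0],[0,0,0],[0,0,0],[0,0,0]]'

```text
time: 1.8
tool_pos: [358.7, -373.2, 226.7]
tcp_rot: [3.141, -0.0, 0.348]
contact_force: [0.3, -0.6, 0.6]
grip_width: 91.8
finger_force: 0.0
```

Call:
send_rows --offset '[[0.3,-0.07,0],[0.6,-0.14,0],[0.875,-0.217,0],[0.875,-0.217,0]]' --delta_rot '[[0,0,0],[0,0,0],[0,0,0],[0,0,0]]'

```text
time: 2.3
tool_pos: [448.3, -313.6, 226.5]
tcp_rot: [3.141, 0.0, 0.348]
contact_force: [-0.7, -0.0, -0.8]
grip_width: 91.3
finger_force: 0.0
```

Call:
send_rows --offset '[[0.3,-0.07,0],[0.6,-0.14,0],[0.875,-0.217,0],[0.875,-0.217,0],[0.875,-0.217,0],[0.875,-0.217,0]]' --delta_rot '[[0,0,-0.028],[0,0,-0.056],[0,0,-0.084],[0,0,-0.112],[0,0,-0.14],[0,0,-0.16]]'

```text
time: 3.05
tool_pos: [536.7, -255.5, 226.6]
tcp_rot: [-3.141, 0.001, 1.354]
contact_force: [-1.1, -0.8, 0.3]
grip_width: 91.8
finger_force: 0.0
```

Call:
send_rows --offset '[[0,0,0],[0,0,0],[0,0,0],[0,0,0],[0,0,0],[0,0,0],[0,0,0]]' --delta_rot '[[0,0,-0.028],[0,0,-0.056],[0,0,-0.084],[0,0,-0.112],[0,0,-0.14],[0,0,-0.16],[0,0,-0.16]]'

```text
time: 3.92
tool_pos: [536.8, -255.3, 226.7]
tcp_rot: [-3.141, 0.0, 2.354]
contact_force: [-0.9, -0.4, 0.5]
grip_width: 92.0
finger_force: 0.0
```

Call:
send_rows --offset '[[0,0,0.2],[0,0,0.4],[0,0,0.45],[0,0,0.45]]' --delta_rot '[[0,0,0],[0,0,0],[0,0,0],[0,0,0]]'

```text
time: 4.42
tool_pos: [537.6, -254.2, 172.9]
tcp_rot: [-3.141, -0.0, 2.355]
contact_force: [-0.7, 0.2, 0.8]
grip_width: 91.9
finger_force: 0.0
```

```bash
python3 - <<'E'
from h import *
a=optics.capture("scene");b=optics.capture("top")
A=cv2.resize(a[90:290,170:370],None,fx=2,fy=2,interpolation=3);B=cv2.resize(b[150:350,220:420],None,fx=2,fy=2,interpolation=3)
save("desc",np.hstack([A,B]))
E
```

```text
(no output)
```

View pics/desc.png

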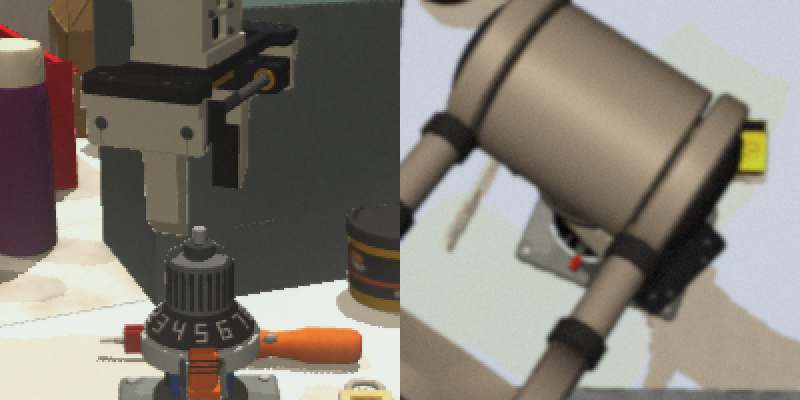

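The fingers straddle the nose: the midpoint of the tips is about (197,·) and the nose is at (200,228). Descending, then closing in place.

Call:
send_rows --offset '[[0,0,0.15],[0,0,0.3],[0,0,0.45],[0,0,0.525],[0,0,0.525]]' --delta_rot '[[0,0,0],[0,0,0],[0,0,0],[0,0,0],[0,0,0]]'

```text
time: 5.15
tool_pos: [537.9, -253.6, 109.9]
tcp_rot: [-3.142, -0.0, 2.356]
contact_force: [-0.2, 0.2, -0.3]
grip_width: 91.5
finger_force: 0.0
```

Call:
send_rows --offset '[[0,0,0],[0,0,0],[0,0,0],[0,0,0]]' --delta_rot '[[0,0,0],[0,0,0],[0,0,0],[0,0,0]]' --grip 0.57

```text
time: 5.65
tool_pos: [537.9, -253.6, 109.9]
tcp_rot: [3.142, 0.0, 2.356]
contact_force: [-0.7, -0.3, -0.3]
grip_width: 56.6
finger_force: 0.0
```

Call:
send_rows --offset '[[0,0,0],[0,0,0],[0,0,0]]' --delta_rot '[[0,0,0],[0,0,0],[0,0,0]]' --grip 0.53

```text
time: 6.02
tool_pos: [537.8, -253.6, 109.7]
tcp_rot: [-3.142, 0.0, 2.356]
contact_force: [-0.6, -0.6, -0.0]
grip_width: 48.5
finger_force: 0.0
```

Call:
send_rows --offset '[[0,0,0],[0,0,0],[0,0,0],[0,0,0]]' --delta_rot '[[0,0,0],[0,0,0],[0,0,0],[0,0,0]]' --grip 0.3

```text
time: 6.52
tool_pos: [537.3, -254.0, 109.7]
tcp_rot: [-3.14, -0.0, 2.356]
contact_force: [-4.8, -2.6, 0.3]
grip_width: 45.4
finger_force: 30.0
```

Call:
send_rows --offset '[[0,0,0],[0,0,0],[0,0,0],[0,0,0],[0,0,0],[0,0,0],[0,0,0],[0,0,0]]' --delta_rot '[[0,0,0.024],[0,0,0.048],[0,0,0.072],[0,0,0.096],[0,0,0.12],[0,0,0.144],[0,0,0.1667],[0,0,0.1667]]'

```text
time: 7.52
tool_pos: [536.8, -254.1, 109.7]
tcp_rot: [-3.14, 0.001, 1.307]
contact_force: [-7.0, -4.2, 1.1]
grip_width: 45.0
finger_force: 30.0
```

```bash
python3 - <<'E'
from h import *
a=optics.capture("scene")
save("t1",cv2.resize(a[200:300,200:340],None,fx=4,fy=4,interpolation=3))
o=get_obs();print(o["moment"],o["joint_positions"])
E
```

```text
[-0.67641436  0.82883539  0.00774943] [-0.57026991  0.57715076  1.48263169 -0.00163477  1.08306492 -0.30722743]
```

View pics/t1.png

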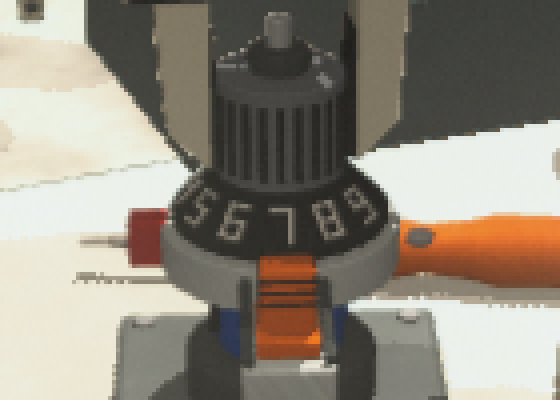

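7 now faces the catch at (285,228), so the collar turned 60° with no slip and 4 is at the pointer. There are 120° more to go.

Call:
send_rows --offset '[[0,0,0],[0,0,0],[0,0,0],[0,0,0],[0,0,0],[0,0,0],[0,0,0],[0,0,0]]' --delta_rot '[[0,0,0.024],[0,0,0.048],[0,0,0.072],[0,0,0.096],[0,0,0.12],[0,0,0.144],[0,0,0.1667],[0,0,0.1667]]'

```text
time: 8.57
tool_pos: [536.5, -253.8, 109.7]
tcp_rot: [-3.141, 0.002, 0.26]
contact_force: [-7.4, -2.9, 2.3]
grip_width: 45.1
finger_force: 30.0
```

Call:
send_rows --offset '[[0,0,0],[0,0,0],[0,0,0],[0,0,0],[0,0,0],[0,0,0],[0,0,0],[0,0,0]]' --delta_rot '[[0,0,0.024],[0,0,0.048],[0,0,0.072],[0,0,0.096],[0,0,0.12],[0,0,0.144],[0,0,0.1667],[0,0,0.1667]]'

```text
time: 9.57
tool_pos: [536.6, -253.4, 109.6]
tcp_rot: [3.14, 0.002, -0.788]
contact_force: [-6.9, -1.5, 2.4]
grip_width: 45.3
finger_force: 30.0
```

Call:
send_rows --offset '[[0,0,0],[0,0,0],[0,0,0],[0,0,0],[0,0,0]]' --delta_rot '[[0,0,0],[0,0,0],[0,0,0],[0,0,0],[0,0,0]]' --grip 1

```text
time: 10.2
tool_pos: [537.9, -253.5, 109.7]
tcp_rot: [-3.142, -0.0, -0.786]
contact_force: [0.5, -1.1, -0.3]
grip_width: 89.7
finger_force: 0.0
```

```bash
python3 - <<'E'
from h import *
a=optics.capture("scene")
A=cv2.resize(a[200:300,200:340],None,fx=4,fy=4,interpolation=3)
U=cv2.resize(unwrap("scene",a,np.load("s.npy")),(560,180))
save("t2",np.vstack([A,U]))
o=get_obs();print(o["moment"],o["joint_positions"])
E
```

```text
[0.10718041 0.02793447 0.01981916] [-5.69376940e-01  5.77371420e-01  1.48197327e+00 -5.15992824e-06
  1.08209419e+00  1.78724741e+00]
```

View pics/t2.png

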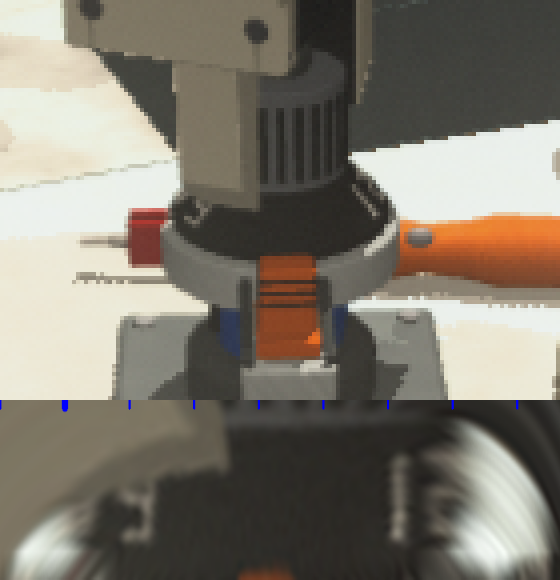

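With the fingers open, 9 is about 30° past the pointer, at (130,510) in the unwrap, and 1 is at 150°, so 8 is at the pointer. I'll lift, turn, and move outside the tab with the gripper shut.

Call:
send_rows --offset '[[0,0,-0.2],[0,0,-0.4],[0,0,-0.58],[0,0,-0.58]]' --delta_rot '[[0,0,0],[0,0,0],[0,0,0],[0,0,0]]'

```text
time: 10.75
tool_pos: [538.7, -254.1, 180.9]
tcp_rot: [-3.141, -0.004, -0.786]
contact_force: [0.3, 0.3, -0.2]
grip_width: 91.8
finger_force: 0.0
```

Call:
send_rows --offset '[[0.12,0.3,0],[0.24,0.6,0],[0.352,0.871,0],[0.352,0.871,0],[0.352,0.871,0],[0.352,0.871,0],[0.352,0.871,0]]' --delta_rot '[[0,0,-0.025],[0,0,-0.05],[0,0,-0.075],[0,0,-0.1],[0,0,-0.125],[0,0,-0.15],[0,0,-0.16]]' --grip 0

```text
time: 11.62
tool_pos: [493.3, -357.0, 177.7]
tcp_rot: [-3.14, 0.001, 0.223]
contact_force: [0.3, -0.6, 0.4]
grip_width: 26.6
finger_force: 0.0
```

Call:
send_rows --offset '[[0,0,0],[0,0,0],[0,0,0],[0,0,0],[0,0,0],[0,0,0],[0,0,0]]' --delta_rot '[[0,0,-0.025],[0,0,-0.05],[0,0,-0.075],[0,0,-0.1],[0,0,-0.125],[0,0,-0.1525],[0,0,-0.1525]]'

```text
time: 12.5
tool_pos: [493.3, -357.0, 178.0]
tcp_rot: [-3.14, -0.001, 1.176]
contact_force: [-0.5, 0.1, -0.8]
grip_width: 0.3
finger_force: 0.0
```

```bash
python3 - <<'E'
from h import *
a=optics.capture("scene");b=optics.capture("top")
for c in("scene","top"):
    for t,z in(("lock_tab",95),("pointer",88)):
        for r in finder.pinpoint(t,c)[:1]: print(c,t,r["confidence"],r["uv"],atz(c,r["uv"],z))
A=cv2.resize(a[150:300,190:340],(400,400),interpolation=3)
B=cv2.resize(b[180:330,250:400],(400,400),interpolation=3)
U=cv2.resize(unwrap("scene",a,np.load("s.npy")),(800,180))
save("t3",np.vstack([np.hstack([A,B]),U]))
E
```

```text
scene lock_tab 0.57 [268.7, 274.9] [ 502.69684493 -332.50954023   95.        ]
scene pointer 0.94 [236.6, 253.4] [ 492.52104102 -244.36007694   88.        ]
top lock_tab 0.4 [357.4, 274.3] [ 505.57302018 -323.45464441   95.        ]
top pointer 0.95 [304.7, 278.9] [ 496.50256777 -231.18142644   88.        ]
```

View pics/t3.png

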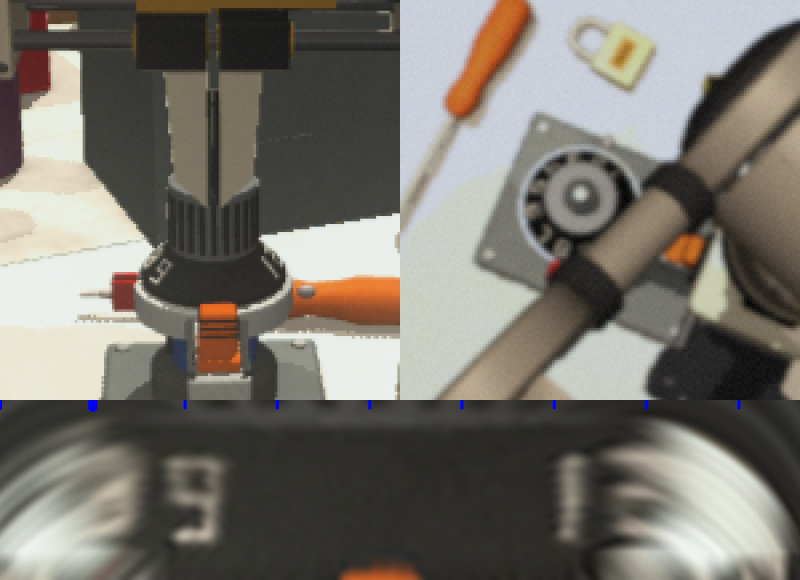

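9 sits at the same angle the 3 had at the start (about 32°), so 8 is at the pointer and clicked in. The shut fingers at (213,190) are in line with the tab at (218,320). Lowering and pushing along tool +x.

Call:
send_rows --offset '[[0,0,0.2],[0,0,0.4],[0,0,0.6],[0,0,0.717],[0,0,0.717]]' --delta_rot '[[0,0,0],[0,0,0],[0,0,0],[0,0,0],[0,0,0]]'

```text
time: 13.42
tool_pos: [493.4, -357.0, 92.5]
tcp_rot: [-3.14, -0.001, 1.177]
contact_force: [0.5, -0.4, -0.0]
grip_width: 0.4
finger_force: 0.0
```

Call:
send_rows --offset '[[0.03,0,0],[0.06,0,0],[0.09,0,0],[0.12,0,0],[0.12,0,0]]' --delta_rot '[[0,0,0],[0,0,0],[0,0,0],[0,0,0],[0,0,0]]'

```text
time: 14.05
tool_pos: [499.4, -343.8, 93.5]
tcp_rot: [3.141, 0.0, 1.178]
contact_force: [-0.9, -0.2, 0.8]
grip_width: 0.4
finger_force: 0.0
```

Call:
send_rows --offset '[[0.012,0,0],[0.024,0,0],[0.036,0,0],[0.036,0,0]]' --delta_rot '[[0,0,0],[0,0,0],[0,0,0],[0,0,0]]'

```text
time: 14.55
tool_pos: [501.0, -340.0, 93.3]
tcp_rot: [3.141, 0.0, 1.178]
contact_force: [-0.4, -1.2, 1.2]
grip_width: 0.4
finger_force: 0.8
```

Call:
send_rows --offset '[[0.012,0,0],[0.024,0,0],[0.036,0,0],[0.036,0,0]]' --delta_rot '[[0,0,0],[0,0,0],[0,0,0],[0,0,0]]'

```text
time: 15.05
tool_pos: [502.6, -335.8, 93.2]
tcp_rot: [-3.142, -0.0, 1.178]
contact_force: [-0.2, -0.4, 0.9]
grip_width: 0.4
finger_force: 0.6
```

Call:
send_rows --offset '[[0.008,0,0],[0.016,0,0],[0.025,0,0],[0.025,0,0]]' --delta_rot '[[0,0,0],[0,0,0],[0,0,0],[0,0,0]]'

```text
time: 15.55
tool_pos: [503.2, -334.4, 93.3]
tcp_rot: [3.141, 0.002, 1.178]
contact_force: [-3.4, -6.6, 0.8]
grip_width: 0.8
finger_force: 3.3
```

Call:
send_rows --offset '[[0.008,0,0],[0.016,0,0],[0.016,0,0]]' --delta_rot '[[0,0,0],[0,0,0],[0,0,0]]'

```text
time: 15.92
tool_pos: [503.3, -334.3, 93.4]
tcp_rot: [3.141, 0.005, 1.178]
contact_force: [-6.7, -11.0, -1.1]
grip_width: 0.1
finger_force: 6.5
```

Call:
send_rows --offset '[[0.012,0,0],[0.02,0,0],[0.02,0,0]]' --delta_rot '[[0,0,0],[0,0,0],[0,0,0]]'

```text
time: 16.3
tool_pos: [503.4, -334.2, 93.4]
tcp_rot: [3.141, 0.008, 1.177]
contact_force: [-11.0, -19.5, -1.2]
grip_width: 0.7
finger_force: 10.6
```

It's against a hard stop. Backing off, lifting clear and checking.

Call:
send_rows --offset '[[-0.1,0,0],[-0.25,0,0],[-0.25,0,-0.3],[-0.25,0,-0.6],[-0.25,0,-0.9],[-0.5,0,-0.9],[-0.9,0,-0.9],[-0.9,0,-0.9]]' --delta_rot '[[0,0,0],[0,0,0],[0,0,0],[0,0,0],[0,0,0],[0,0,0],[0,0,0],[0,0,0]]'

```text
time: 17.3
tool_pos: [462.4, -431.9, 200.9]
tcp_rot: [-3.142, 0.0, 1.174]
contact_force: [-0.1, -0.7, -0.2]
grip_width: 0.6
finger_force: 0.0
```

Call:
send_rows --offset '[[-0.4,0,0],[-0.8,0,0],[-0.9,0,0],[-0.9,0,0]]' --delta_rot '[[0,0,0],[0,0,0],[0,0,0],[0,0,0]]'

```text
time: 17.8
tool_pos: [422.6, -528.5, 200.8]
tcp_rot: [-3.141, -0.001, 1.177]
contact_force: [0.1, 0.2, 0.2]
grip_width: 0.4
finger_force: 0.0
```

```bash
python3 - <<'E'
from h import *
ims={c:optics.capture(c) for c in("scene","top")}
s=np.load("s.npy")
for c in ims:
    for t,z in(("lock_tab",95),("pointer",88)):
        for r in finder.pinpoint(t,c)[:1]: print(c,t,r["confidence"],r["uv"],atz(c,r["uv"],z))
    print(c,[proj(c,P([536.7,-253.8,-.385],(0,y,95))) for y in(-82,-75,-70)])
def hue(im):
    h=cv2.cvtColor(im,cv2.COLOR_RGB2HSV);return (h[...,0]>4)&(h[...,0]<16)&(h[...,1]>150)&(h[...,2]>80)
for c,roi in(("top",(255,290,340,375)),("scene",(255,300,250,290))):
    for n,im in(("before",cv2.imread(f"pics/{c}0.png")[:,:,::-1].copy()),("after",ims[c])):
        m=hue(im)[roi[0]:roi[1],roi[2]:roi[3]];y,x=np.nonzero(m);print(c,n,len(x),x.mean()+roi[2] if len(x) else 0,y.mean()+roi[0] if len(x) else 0,x.min()+roi[2],x.max()+roi[2],y.min()+roi[0],y.max()+roi[0])
A=cv2.resize(ims["scene"][200:300,200:340],(400,286),interpolation=3)
B=cv2.resize(ims["top"][220:320,260:400],(400,286),interpolation=3)
B0=cv2.resize(cv2.imread("pics/top0.png")[220:320,260:400,::-1],(400,286),interpolation=3)
A0=cv2.resize(cv2.imread("pics/scene0.png")[200:300,200:340,::-1],(400,286),interpolation=3)
save("t4",np.vstack([np.hstack([A,B]),np.hstack([A0,B0])]))
E
```

```text
scene pointer 0.69 [234.1, 254.3] [ 488.44572342 -245.59420437   88.        ]
scene [array([270.19670832, 273.48052153]), array([270.08072626, 270.90545475]), array([269.9990645 , 269.09237714])]
top lock_tab 0.54 [352.0, 272.7] [ 508.2257766  -313.97837889   95.        ]
top pointer 0.58 [304.9, 280.5] [ 493.69383163 -231.58933143   88.        ]
top [array([361.02134997, 274.16881519]), array([357.3255612 , 272.60984646]), array([354.68751698, 271.49705872])]
top before 108 360.1203703703704 274.7037037037037 351 366 267 282
top after 170 352.6235294117647 271.4764705882353 344 361 265 279
scene before 329 271.3677811550152 276.7082066869301 264 279 263 289
scene after 1 272.0 281.0 272 272 281 281
```

View pics/t4.png

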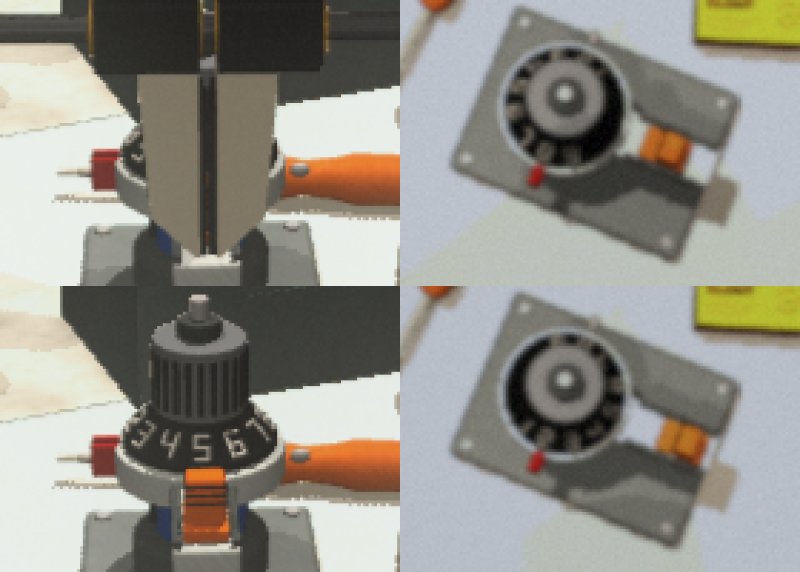

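The top view shows the tab moved about 6.5 px (about 12 mm; a jam would give 3.7 px) from (680,440) to (665,148), so it is fully home. The screw box, screwdriver and padlock have not moved, and the robot is clear.

```bash
python3 -c "
from plant import ticket
print(ticket.close_job())"
```

```text
the job is handed in; nothing more can be done
None
```

Job handed in: the camera images show the collar clicked in at 8 and the lock catch fully home, with the gripper clear and the bystanders where they were.

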